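# Walk the V-block home onto the fence key

## Robot

A 7-joint arm with a two-finger parallel gripper is mounted at the origin on a cart in front of the work surface, level with it; the furniture and walls round the work are solid. World frame = base frame: x ahead of the robot, y to its left, z up, the work surface at z = 0. Lengths are in m, angles in degrees, forces in N, time in s.
With the tool pointing down it reaches from about 0.425 to 0.875 m from the base axis. Payload 4.7 kg.
Tool frame: the origin (TCP) lies between the finger pads; the fingertips stand env.tip_reach ahead of it and the grasp point (between the pads) lies 2 mm behind it (env.tip_reach is the distance from the TCP to the fingertips, in m); z points along the fingers, y is the line along which they close (so a half turn about z gives the same grasp; the last joint's range is limited). The gripper opens to 87 mm and grips with 3 to 60 N. Pads are 19 mm wide; open, the fingers measure 117 mm over their backs; the gripper's body (75 mm by 190 mm) begins 51 mm behind the grasp point.
Start: joints at [-64.28, 18.392, -4.016, 83.108, 1.295, 78.541, -3.26], TCP at [0.274, 0.59, 0.24] pointing down, gripper open.
Joint ranges: [-163.93, 163.93], [-17.29, 119.83], [-79.2, 71.16], [3.27, 140.29], [-89.18, 269.18], [5.43, 117.66], [-154.24, 154.24]. Speed limits (degrees/s): [147.25, 147.25, 180, 180, 180, 180, 180].

## Interface

Orientations are given as [roll, pitch, yaw] about the fixed x, y, z axes, in that order (R = Rz(yaw) Ry(pitch) Rx(roll)).
In Python, from cell import env gives the robot as it stands.
- The arm moves only by the tool nudge_tcp, called after "Emit:" by a JSON object that holds its "method" and its "body". Schema: {"type":"object","properties":{"plan":{"type":"array","items":{"type":"number"},"minItems":5,"maxItems":40},"force":{"type":"number"},"only":{"type":"string"},"quiet":{"type":"boolean"},"lines":{"type":"string"}},"required":["plan"],"additionalProperties":false}. plan is one flat list of numbers that holds 1 to 8 rows one after another, with no inner brackets; each row has 5 numbers: dx, dy, dz in fractions of the full range, 1 being 0.75 m, then a turn about the tool's z in shares of 360 degrees (1.0 is 360 degrees), then the finger opening in m; each row is the pose to reach, as a shift and turn from the pose commanded when the call began, along the tool's axes at that moment; what a row does not reach only later rows make up. A row lasts 1/12 s, in which the tool goes at most 0.0417 m and 7.16 degrees, less where a joint would pass 70% of its speed; a pose out of reach is approached as far as the arm can. The fingers move at their own pace and stop on an object; force is the grip in N (left out, the last holds). Time passes only in rows, so rows that do not move let the fingers close. The tool returns the time, the measured TCP pose, the force, the opening and the grip force at its end. only (a regular expression) keeps the lines of the reply that match it, lines (a string "A,B") keeps lines A to B, and quiet returns only ok. Input that does not fit is refused with a message, and nothing moves.
- env.get_obs(): the state, without advancing time (a new reading comes with each control period).
- env.read_camera(name): name is "scene" or "top" or "wrist"; returns a dict with "color" (480x640x3 uint8, blue, green, red), "fx", "fy", "cx", "cy" (pixels), "world_from_camera" (4x4, takes a point from camera to world coordinates). Camera axes: x right, y down, z forward; pixel columns grow to the right and rows downward; lengths in m; the calibration is good to about 2 mm. The wrist camera is an equidistant fisheye: a pixel r from the principal point sees the ray r / f radians off the axis. A picture is of the moment at which its call begins. There is no depth.
- env.sign_off(): hands the job in; it is judged then, once.
The state is a dict: "time_s": time; "qpos": joint angles; "joint_velocities": joint speeds; "effort": joint torques, N m; "tool_pos": TCP position; "tool_rot": TCP orientation; "force": force on the tool from outside, world axes, zero at the start; "wrist_torque": the same for the moment, N m; "grip_width": finger opening in m; "grasp_force": force on a finger pad.
Only numpy, scipy, OpenCV 4.12 (cv2) and the standard library are available. Lean on these libraries where they do the work, as an engineer would, in place of code of your own. Each camera call takes 0.05 s, during which the arm holds its last target. There are 200 camera calls.

## Task

Set up the capping station: walk the heavy aluminium V-block round to face the steel fence and slide it home, so that the fence's key is in the block's slot and the whole slotted end sits flush against the fence. Only push the block on its outer sides with the fingertips; do not grip it, reach into its groove, tip it or lift it. Leave everything else on the bench where it is.

Things in the scene. Friction and masses are not known exactly. Their poses are not given: they have to be found in the camera images.
- v_block: Loose aluminium V-block, 1.8 kg (+-20 %), 110 mm along x, 150 along y, 50 high; origin at the centre of its underside, z up. The end at x = +55 mm has the slot. A V groove runs along x on top, 70 mm wide, floor at 25 mm height, open at both ends: push the plain end (x = -55) below 25 mm height or near its corners, the 110 mm sides anywhere. It slides at 7 to 16 N and turns when pushed off centre.
- slot_mouth (a point): middle of the block's slotted end (block x = +55, y = 0 mm), 5 mm above the bench. The slot is open to this end and above, 10 to 25 mm above the bench, 24 mm wide and 39 deep along x; its mouth flares to 50 mm wide over the last 22 mm. At home this point coincides with fence in x and y
- slot_end_left (a point): corner of the block's slotted end at block x = +55, y = +75 mm, 5 mm above the bench; at home it is at fence x = 0, y = +75 mm. (The block rests on the corners of its sole: it turns as if its sliding friction acted some 75 mm from the centre.)
- slot_end_right (a point): corner of the block's slotted end at block x = +55, y = -75 mm, 5 mm above the bench; at home it is at fence x = 0, y = -75 mm
- fence: Grey ribbed steel angle bolted to the bench, fixed; plate 200 mm long (along y), 62 high, flat face turned to -x. Origin at the foot of the middle of that face; +x points into the fence, z up; behind the face it reaches to x = +70 mm. When the block is home its x and y axes point as the fence's do and its origin is at fence x = -55, y = 0 mm.
- key_tip (a point): tip of the steel key that sticks 30 mm out of the middle of the fence face (fence x = -30, y = 0 mm): 16 mm wide, round nose, 13 to 24 mm above the bench; fits the block's slot
- bench_coupling: corrugated dark pipe coupling with a yellow cap at each end, lying on its side left of the block, 81 x 90 x 55 mm; bystander; origin at the centre of its underside
- bench_cap_2: round yellow end cap, 91 mm across, 16 mm high, on the left half of the bench; bystander; origin at the centre of its underside
- hammer: claw hammer with wooden handle, lying flat on the left, 125 x 247 x 47 mm; bystander; origin at the centre of its underside
- bench_cap_1: round yellow end cap, 91 mm across, 16 mm high, behind the fence; bystander. To its right and nearer the robot, under the gripper's starting place, stands a fixed grey drawer cabinet 0.2 m high (x below 0.47, y below -0.39 m): rise to about 0.36 m before crossing from there to the work; origin at the centre of its underside
- nail_tin: round metal tin of nails, 78 x 86 x 38 mm, on the left; bystander; origin at the centre of its underside
- pencil_1: yellow pencil, 136 mm long, 7 mm thick, on the robot's side of the fence's near end; bystander. Beyond it, towards the robot, stands a fixed blue tool case 75 mm high (from x = 0.40 m on the bench is free); origin at the centre of its underside
- marker_1: white marker pen with black cap, 135 mm long, 17 mm thick, on the left; bystander; origin at the centre of its underside
- tape_roll: roll of beige tape lying flat, 98 mm across, 25 mm high, on the left; bystander; origin at the centre of its underside

How it is judged (in metres and radians):
At the end, for the whole second after the job is handed in: Both corners of the block's slotted end are within 4 mm of the fence face and within 7 mm of their places along the fence (so the key is in the slot), the block stands flat on the bench and is at rest (x of each of slot_end_left, slot_end_right in the frame of fence above -0.004 m and y of slot_end_left in the frame of fence between 0.068 and 0.082 m and y of slot_end_right in the frame of fence between -0.082 and -0.068 m and height (world z) of v_block below 0.004 m and angle between v_block's own z axis and vertical below 0.03 rad and linear speed of v_block below 0.01 m/s); the robot touches nothing.
It fails at once if the block is lifted off the bench or tipped (height (world z) of v_block above 0.012 m or angle between v_block's own z axis and vertical above 0.12 rad).
It fails at once if the fingers straddle, grip or reach into the block instead of pushing on its outer sides (x of the grasp point in the frame of v_block between -0.05 and 0.05 m and y of the grasp point in the frame of v_block between -0.07 and 0.07 m and z of the grasp point in the frame of v_block below 0.055 m).
It fails at once if a bystander is shifted by more than 20 mm (distance of any of bench_coupling, bench_cap_2, hammer, bench_cap_1, nail_tin, pencil_1, marker_1, tape_roll from where it was at the start of the episode above 0.02 m).
It also fails if it takes over 72 s, if anything falls off the work surface, if the arm or the gripper's body presses on something with over 40 N, if the wrist force passes 120 N, or if a joint passes its speed limit or range.

## Working session

There is one attempt and no reset: what is moved stays moved. The work goes in short steps, Python scripts to look and compute and a tool call to move; the robot and the scene stay as the last step left them, time stands still between calls to the robot, and variables do not carry over. Pictures are saved under pics/ and viewed, at most 10 in all, crops included, and the job is handed in when it is done.

```bash
ls; mkdir -p pics; python3 - <<'E'
from cell import env
import cv2
for n in ("top","scene"):
    c=env.read_camera(n); cv2.imwrite(f"pics/{n}0.png",c["color"]); print(n,c["fx"],c["fy"],c["cx"],c["cy"],c["world_from_camera"].round(4).tolist() if hasattr(c["world_from_camera"],'round') else c["world_from_camera"])
o=env.get_obs(); print(o["tool_pos"],o["tool_rot"],o["grip_width"],env.tip_reach,o["time_s"])
E
```

```text
cell.py
pics
top 520.1291857228626 520.1291857228626 308.58849730892103 236.03229167488934 [[-0.1063, -0.9737, 0.2015, 0.3247], [-0.9943, 0.1033, -0.025, -0.0133], [0.0035, -0.203, -0.9792, 1.214], [0.0, 0.0, 0.0, 1.0]]
scene 459.6464838067158 459.6464838067158 322.19823757210446 232.0300567723805 [[0.7234, -0.3994, 0.5631, -0.0395], [-0.6903, -0.4033, 0.6007, -0.6889], [-0.0128, -0.8233, -0.5674, 0.6766], [0.0, 0.0, 0.0, 1.0]]
[0.27364581 0.58908254 0.23856601] [-1.79901689e+02  6.11488026e-03  1.55090524e+02] 0.08701540124591252 0.017 0.1
```

View pics/top0.png

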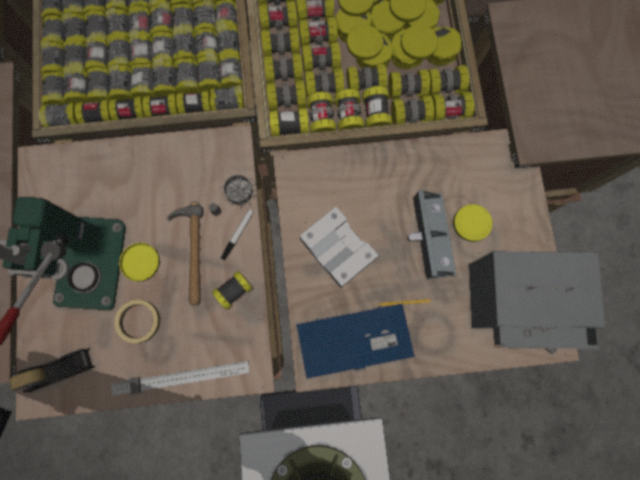

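View pics/scene0.png

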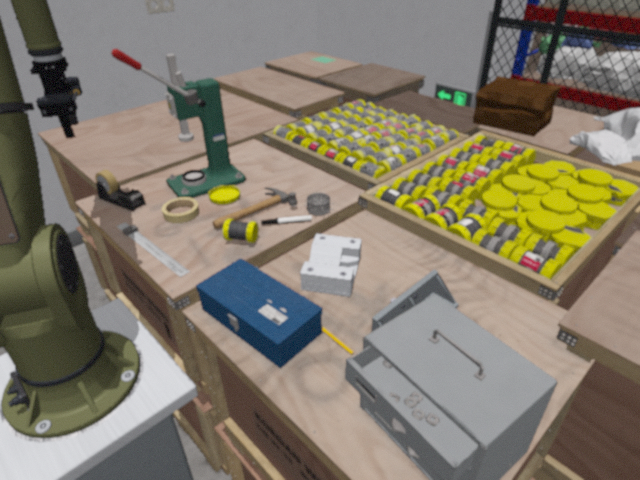

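```bash
python3 - <<'E'
import cv2
a=cv2.imread("pics/top0.png")[180:315,285:465]; cv2.imwrite("pics/c1.png",cv2.resize(a,None,fx=4.4,fy=4.4,interpolation=cv2.INTER_CUBIC))
b=cv2.imread("pics/scene0.png")[220:370,290:470]; cv2.imwrite("pics/c2.png",cv2.resize(b,None,fx=4,fy=4,interpolation=cv2.INTER_CUBIC))
E
```

```text
(no output)
```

View pics/c1.png

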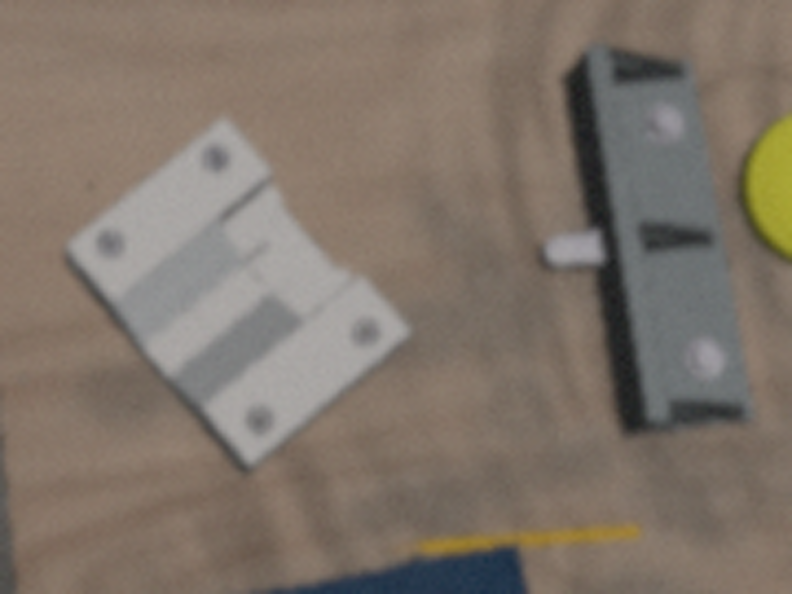

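View pics/c2.png

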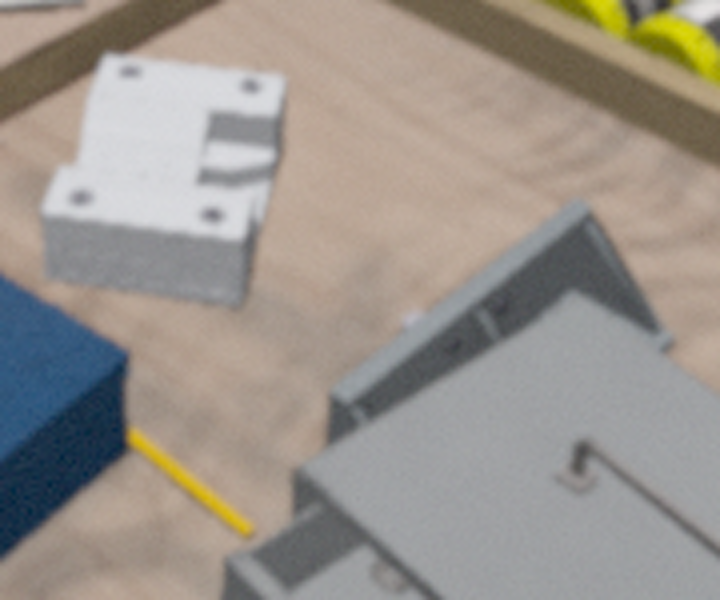

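```bash
cat > h.py <<'E'
import numpy as np
from cell import env
def ray(c,uv,fish=False):
    T=np.array(c["world_from_camera"]); d=np.array([(uv[0]-c["cx"])/c["fx"],(uv[1]-c["cy"])/c["fy"],1.])
    return T[:3,3],T[:3,:3]@d
def hit(c,uv,z):
    o,d=ray(c,uv); return o+d*(z-o[2])/d[2]
def tri(c1,p1,c2,p2):
    o1,d1=ray(c1,p1);o2,d2=ray(c2,p2); d1/=np.linalg.norm(d1); d2/=np.linalg.norm(d2)
    s=np.linalg.lstsq(np.c_[d1,-d2],o2-o1,rcond=None)[0]
    a,b=o1+d1*s[0],o2+d2*s[1]; return (a+b)/2,np.linalg.norm(a-b)
def proj(c,P):
    T=np.linalg.inv(np.array(c["world_from_camera"])); p=T[:3,:3]@P+T[:3,3]
    return np.array([c["fx"]*p[0]/p[2]+c["cx"],c["fy"]*p[1]/p[2]+c["cy"]])
def crop(uv,off,f): return (np.array(uv)+.5)/f-.5+np.array(off)
E
python3 - <<'E'
from h import *
np.set_printoptions(precision=4,suppress=True)
t=env.read_camera("top");s=env.read_camera("scene")
C1=lambda u,v:crop((u,v),(285,180),4.4); C2=lambda u,v:crop((u,v),(290,220),4)
n="A B C D".split()
tp=[C1(68,246),C1(228,118),C1(411,328),C1(250,466)]
sp=[C2(106,54),C2(285,75),C2(248,240),C2(42,212)]
P=[]
for k in range(4):
    a,e=tri(t,tp[k],s,sp[k]); h=hit(t,tp[k],.05); P.append(h); print(n[k],a,e,"z.05:",h)
P=np.array(P);print("sides",[np.linalg.norm(P[k]-P[(k+1)%4]) for k in range(4)],P.mean(0))
x=P[1]+P[2]-P[0]-P[3];print("yaw",np.degrees(np.arctan2(x[1],x[0])))
y=P[0]+P[1]-P[2]-P[3];print("yaw from y",np.degrees(np.arctan2(y[1],y[0]))-90)
for nm,uv,z in [("foot1",(570,80),0),("foot2",(626,432),0),("top1",(598,45),.062),("top2",(650,418),.062),("key",(544,252),.0185),("keyroot",(603,246),.0185),("back1",(692,70),0),("pencil1",(422,548),.0035),("pencil2",(638,531),.0035)]: print(nm,hit(t,C1(*uv),z))
print("tritop",tri(t,C1(598,45),s,C2(580,203)),tri(t,C1(650,418),s,C2(334,394)))
for nm,uv in [("press",(125,225)),("case",(402,306)),("case2",(412,352)),("coupl",(232,290)),("dr",(470,255))]: print(nm,hit(t,uv,.05))
E
```

```text
A [ 0.5659 -0.0232  0.0539] 0.0018140838486521724 z.05: [ 0.5675 -0.0238  0.05  ]
B [ 0.6249 -0.1134  0.0548] 0.0021617292337033412 z.05: [ 0.627  -0.1145  0.05  ]
C [ 0.5057 -0.1952  0.0497] 0.000439961058021456 z.05: [ 0.5059 -0.1953  0.05  ]
D [ 0.4434 -0.1039  0.0509] 0.0008997452140509805 z.05: [ 0.4438 -0.1042  0.05  ]
sides [np.float64(0.10849111149467562), np.float64(0.14563414848850534), np.float64(0.11020842155063372), np.float64(0.14752153122700884)] [ 0.5361 -0.1094  0.05  ]
yaw -56.24702727167548
yaw from y -56.635728373100655
foot1 [ 0.6416 -0.3086  0.    ]
foot2 [ 0.4458 -0.3097  0.    ]
top1 [ 0.6427 -0.311   0.062 ]
top2 [ 0.4453 -0.3077  0.062 ]
key [ 0.544  -0.2763  0.0185]
keyroot [ 0.5439 -0.3081  0.0185]
back1 [ 0.6402 -0.3764  0.    ]
pencil1 [ 0.3961 -0.1927  0.0035]
pencil2 [ 0.3929 -0.3072  0.0035]
tritop (array([ 0.6402, -0.3085,  0.0643]), np.float64(0.004985471268223366)) (array([ 0.4449, -0.3075,  0.0614]), np.float64(0.0013452380552672026))
press [0.6344 0.3728 0.05  ]
case [ 0.3843 -0.2328  0.05  ]
case2 [ 0.283  -0.2403  0.05  ]
coupl [0.4598 0.1404 0.05  ]
dr [ 0.4819 -0.4028  0.05  ]
```

The rows are not in the units I measure in: shifts go in shares of 0.75 m and turns go in shares of 360 degrees. I convert before sending: -0.12 m is -0.16, -0.08 m is -0.1067.

```bash
cat >> h.py <<'E'
def go(x,y,z,yaw=None):
    o=env.get_obs(); from scipy.spatial.transform import Rotation as R
    r=R.from_euler("xyz",o["tool_rot"],degrees=True); d=np.array([x,y,z])-o["tool_pos"]
    print("shift",(r.inv().apply(d)).round(4),"dist",np.linalg.norm(d).round(3),"turn",None if yaw is None else round(-((yaw-o["tool_rot"][2]+180)%360-180),2))
E
python3 - <<'E'
from h import *
t=env.read_camera("top");s=env.read_camera("scene")
print("lever end",tri(t,(2,328),s,(118,52)),"knob-head",tri(t,(58,245),s,(180,85)))
go(.33,.33,.38,124); go(.647,-.077,.36,124)
E
```

```text
lever end (array([0.39020711, 0.4413146 , 0.42126932]), np.float64(0.013705521665945278)) knob-head (array([0.52185473, 0.40543805, 0.32614512]), np.float64(0.03482580738507183))
shift [-0.1603 -0.2116 -0.1407] dist 0.3 turn 31.09
shift [-0.6192 -0.4472 -0.1205] dist 0.773 turn 31.09
```

Emit:
{"method": "nudge_tcp", "body": {"plan": [0,0,-0.0533,0,0,0,0,-0.1067,0,0,0,0,-0.16,0,0]}}

```text
time_s: 0.55
tool_pos: [0.2736, 0.5889, 0.3603]
tool_rot: [-179.9, 0.0, 155.1]
force: [1.0, 0.9, 0.4]
grip_width: 0.0741
grasp_force: 0.0
```

To row units: -0.195 m is -0.26, -0.16 m is -0.2133.

Emit:
{"method": "nudge_tcp", "body": {"plan": [0,-0.0533,0,0,0,0,-0.1067,0,0,0,0,-0.16,0,0,0,0,-0.2133,0,0,0,0,-0.26,0,0,0,0,-0.26,0,0,0]}}

```text
time_s: 1.05
tool_pos: [0.1896, 0.4079, 0.3606]
tool_rot: [-180.0, 0.0, 155.1]
force: [0.2, 2.0, 0.1]
grip_width: 0.0349
grasp_force: 0.0
```

```bash
python3 - <<'E'
from h import *
go(.29,.32,.36); go(.42,.17,.36); go(.52,.05,.36,124)
E
```

```text
shift [-0.1281 -0.0375  0.0007] dist 0.134 turn None
shift [-0.3092 -0.1188  0.0008] dist 0.331 turn None
shift [-0.4505 -0.1855  0.0009] dist 0.487 turn 31.09
```

To row units: -0.272 m is -0.3627, -0.236 m is -0.3147.

Emit:
{"method": "nudge_tcp", "body": {"plan": [-0.0467,-0.0133,0,0,0,-0.0933,-0.0267,0,0,0,-0.1333,-0.0387,0,0,0,-0.1707,-0.0507,0,0,0,-0.22,-0.072,0,0,0,-0.2667,-0.0933,0,0,0,-0.3147,-0.1147,0,0,0,-0.3627,-0.136,0,0,0]}}

```text
time_s: 1.72
tool_pos: [0.3966, 0.2041, 0.3598]
tool_rot: [179.9, 0.0, 155.1]
force: [0.8, 1.3, -0.0]
grip_width: 0.0003
grasp_force: 0.0
```

```bash
python3 - <<'E'
from h import *
go(.647,-.077,.2,124)
E
```

```text
shift [-0.3453 -0.1497  0.1599] dist 0.409 turn 31.1
```

To row units: -0.28 m is -0.3733, -0.245 m is -0.3267, 31 degrees is 0.0861.

Emit:
{"method": "nudge_tcp", "body": {"plan": [-0.0467,-0.02,0.0067,0.0111,0,-0.0933,-0.04,0.0133,0.0222,0,-0.14,-0.06,0.02,0.0333,0,-0.1867,-0.08,0.0267,0.0444,0,-0.2333,-0.1,0.04,0.0556,0,-0.28,-0.12,0.0533,0.0667,0,-0.3267,-0.14,0.0733,0.0778,0,-0.3733,-0.16,0.0933,0.0861,0]}}

```text
time_s: 2.38
tool_pos: [0.6005, -0.0225, 0.2895]
tool_rot: [179.9, 0.1, 123.9]
force: [0.4, 0.4, 0.6]
grip_width: 0.0005
grasp_force: 0.0
```

```bash
python3 - <<'E'
from h import *
go(.647,-.077,.029,123.6)
E
```

```text
shift [-0.0708  0.0078  0.2606] dist 0.27 turn 0.33
```

To row units: 0.26 m is 0.3467, 0.235 m is 0.3133.

Emit:
{"method": "nudge_tcp", "body": {"plan": [-0.0333,0.004,0.04,0,0,-0.0667,0.008,0.08,0,0,-0.0947,0.0107,0.1267,0,0,-0.0947,0.0107,0.1733,0,0,-0.0947,0.0107,0.22,0,0,-0.0947,0.0107,0.2667,0,0,-0.0947,0.0107,0.3133,0,0,-0.0947,0.0107,0.3467,0,0]}}

```text
time_s: 3.05
tool_pos: [0.6439, -0.0752, 0.0259]
tool_rot: [-179.8, -0.1, 124.1]
force: [-0.8, 0.3, -1.2]
grip_width: 0.0002
grasp_force: 0.0
```

```bash
python3 - <<'E'
from h import *
import cv2
t=env.read_camera("top");cv2.imwrite("pics/t1.png",cv2.resize(t["color"][160:320,270:470],None,fx=4,fy=4,interpolation=cv2.INTER_CUBIC))
E
```

```text
(no output)
```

View pics/t1.png

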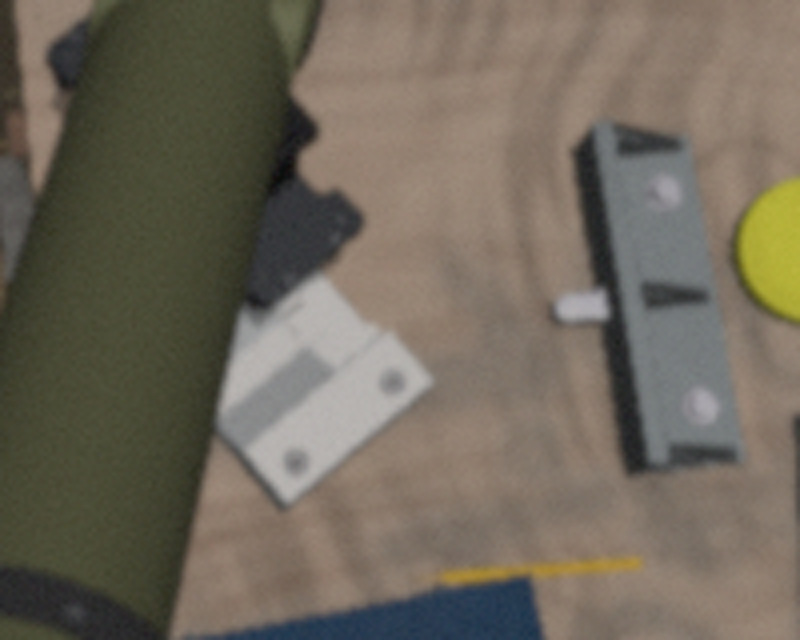

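Emit:
{"method": "nudge_tcp", "body": {"plan": [0,-0.008,0,0,0,0,-0.016,0,0,0,0,-0.0227,0,0,0,0,-0.028,0,0,0,0,-0.0333,0,0,0,0,-0.0387,0,0,0,0,-0.044,0,0,0,0,-0.0493,0,0,0]}}

```text
time_s: 3.77
tool_pos: [0.6192, -0.0951, 0.0328]
tool_rot: [179.4, 0.3, 124.2]
force: [7.3, 1.4, -2.3]
grip_width: 0.0007
grasp_force: 3.5
```

```bash
python3 - <<'E'
from h import *
import cv2
t=env.read_camera("top");cv2.imwrite("pics/t2.png",cv2.resize(t["color"][200:320,300:400],None,fx=5,fy=5,interpolation=cv2.INTER_CUBIC))
E
```

```text
(no output)
```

View pics/t2.png

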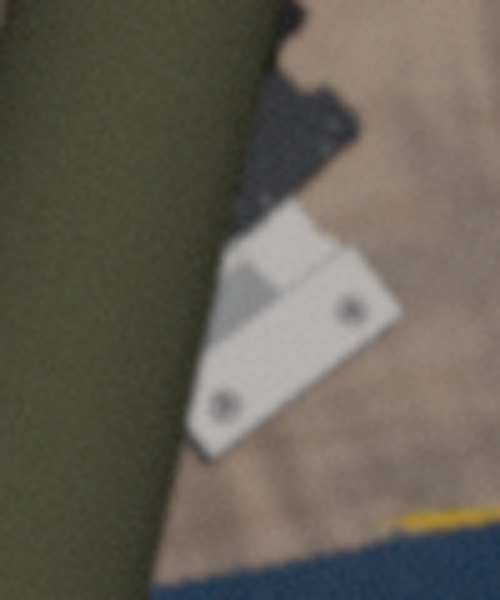

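```bash
cat >> h.py <<'E'
def pose(CD=None,c=None,AB=None):
    """block pose from right-side corner pixels C (slot end,y-) and D (plain,y-), top face"""
    c=c or env.read_camera("top")
    if CD is not None: C,D=[hit(c,p,.05)[:2] for p in CD]; s=-1
    else: D,C=[hit(c,p,.05)[:2] for p in AB]; s=1
    x=(C-D)/np.linalg.norm(C-D); y=np.array([-x[1],x[0]])
    m=(C+D)/2-s*.075*y
    print("len",np.linalg.norm(C-D).round(4),"centre",m.round(4),"yaw",np.degrees(np.arctan2(x[1],x[0])).round(2))
E
python3 - <<'E'
from h import *
pose([crop((433,378),(270,160),4),crop((287,506),(270,160),4)])
pose([crop((404,310),(300,200),5),crop((210,464),(300,200),5)])
E
```

```text
len 0.111 centre [ 0.5358 -0.1066] yaw -55.13
len 0.1128 centre [ 0.522  -0.1108] yaw -57.97
```

To row units: 0.12 m is 0.16, -0.05 m is -0.0667, 3 degrees is 0.0083.

Emit:
{"method": "nudge_tcp", "body": {"plan": [0,0.04,0,0,0,0,0.04,-0.0467,0,0,0,0.04,-0.0933,0,0,0,0.04,-0.1333,0,0.087,0.04,0.0133,-0.1333,0,0.087,0.08,-0.0133,-0.1333,0.0028,0.087,0.12,-0.04,-0.1333,0.0056,0.087,0.16,-0.0667,-0.1333,0.0083,0.087]}}

```text
time_s: 4.58
tool_pos: [0.505, -0.025, 0.1309]
tool_rot: [179.8, 0.0, 121.0]
force: [0.8, 1.4, 1.2]
grip_width: 0.026
grasp_force: 0.0
```

```bash
python3 - <<'E'
from h import *
go(.476,-.034,.034,121)
E
```

```text
shift [ 0.0072 -0.0298  0.0968] dist 0.102 turn -0.02
```

To row units: 0.06 m is 0.08, -0.03 m is -0.04.

Emit:
{"method": "nudge_tcp", "body": {"plan": [0.0093,-0.04,0,0,0.087,0.0093,-0.04,0,0,0.087,0.0093,-0.04,0,0,0.087,0.0093,-0.04,0,0,0.087,0.0093,-0.04,0,0,0.087,0.0093,-0.04,0,0,0.087,0.0093,-0.04,0.04,0,0.087,0.0093,-0.04,0.08,0,0.087]}}

```text
time_s: 5.25
tool_pos: [0.4795, -0.0344, 0.0704]
tool_rot: [179.7, 0.1, 121.1]
force: [-0.6, -0.1, -0.1]
grip_width: 0.0792
grasp_force: 0.0
```

```bash
python3 - <<'E'
from h import *
import cv2
t=env.read_camera("top");cv2.imwrite("pics/t3.png",cv2.resize(t["color"][180:340,270:470],None,fx=4,fy=4,interpolation=cv2.INTER_CUBIC))
E
```

```text
(no output)
```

View pics/t3.png

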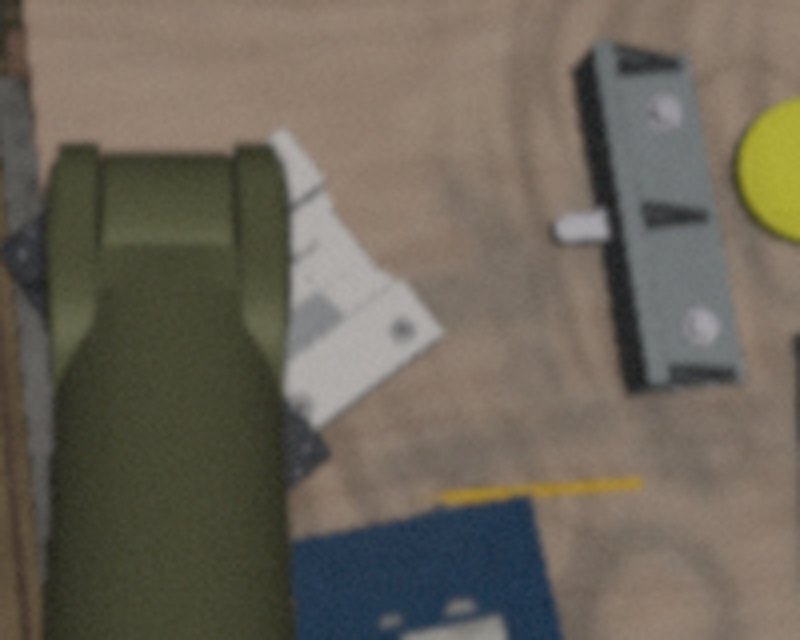

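```bash
cat >> h.py <<'E'
def poseBC(B,C,c=None):
    c=c or env.read_camera("top")
    B,C=hit(c,B,.05)[:2],hit(c,C,.05)[:2]; y=(B-C)/np.linalg.norm(B-C); x=np.array([y[1],-y[0]]); m=(B+C)/2-.055*x
    print("len",np.linalg.norm(B-C).round(4),"centre",m.round(4),"yaw",np.degrees(np.arctan2(x[1],x[0])).round(2)); return m,x
E
python3 - <<'E'
from h import *
m,x=poseBC(crop((283,128),(270,180),4),crop((444,332),(270,180),4))
p=m-.09*x; go(p[0],p[1],.034,180+np.degrees(np.arctan2(x[1],x[0])))
E
```

```text
len 0.1489 centre [ 0.5216 -0.1131] yaw -59.1
shift [-0.002   0.0014  0.0318] dist 0.032 turn 0.17
```

To row units: -0.035 m is -0.0467, 0.034 m is 0.0453.

Emit:
{"method": "nudge_tcp", "body": {"plan": [0,0.0013,0.0427,0,0.087,-0.0107,0.0013,0.0453,0,0.087,-0.0187,0.0013,0.0453,0,0.087,-0.0253,0.0013,0.0453,0,0.087,-0.032,0.0013,0.0453,0,0.087,-0.0373,0.0013,0.0453,0,0.087,-0.0427,0.0013,0.0453,0,0.087,-0.0467,0.0013,0.0453,0,0.087]}}

```text
time_s: 6.02
tool_pos: [0.4938, -0.0592, 0.0367]
tool_rot: [-180.0, -0.6, 121.2]
force: [-9.0, 13.1, 10.4]
grip_width: 0.0868
grasp_force: 7.5
```

Emit:
{"method": "nudge_tcp", "body": {"plan": [-0.0059,0.0029,0,0.0056,0.087,-0.0119,0.0056,0,0.0111,0.087,-0.0179,0.008,0,0.0167,0.087,-0.024,0.0104,0,0.0222,0.087,-0.0303,0.0124,0,0.0278,0.087,-0.0365,0.0143,0,0.0333,0.087]}}

```text
time_s: 6.52
tool_pos: [0.5188, -0.0774, 0.0367]
tool_rot: [180.0, -0.4, 109.2]
force: [-3.3, 10.4, 3.9]
grip_width: 0.0874
grasp_force: 5.0
```

```bash
python3 - <<'E'
from h import *
import cv2
t=env.read_camera("top");cv2.imwrite("pics/t4.png",cv2.resize(t["color"][180:340,270:470],None,fx=4,fy=4,interpolation=cv2.INTER_CUBIC))
E
```

```text
(no output)
```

View pics/t4.png

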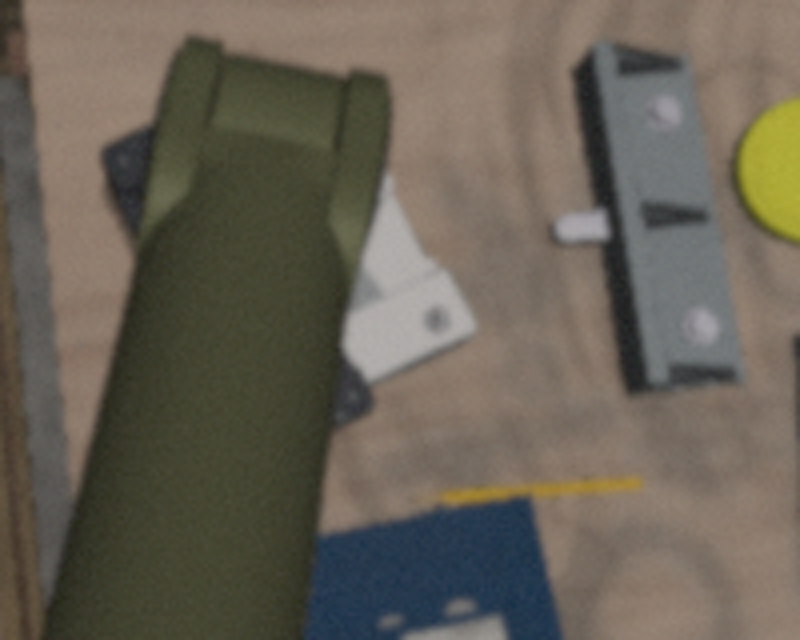

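```bash
cat >> h.py <<'E'
def poseC(C,yaw,c=None):
    c=c or env.read_camera("top"); C=hit(c,C,.05)[:2]; a=np.radians(yaw); x=np.array([np.cos(a),np.sin(a)]); y=np.array([-x[1],x[0]])
    m=C-.055*x+.075*y; o=env.get_obs(); d=o["tool_pos"][:2]-m
    print("centre",m.round(4),"tcp in block",(d@x).round(4),(d@y).round(4),"tool yaw",o["tool_rot"][2].round(2))
E
python3 - <<'E'
from h import *
k=lambda u,v:crop((u,v),(270,180),4)
c=env.read_camera("top")
for a,b in [((372,383),(477,327)),((477,327),(390,178))]:
    d=hit(c,k(*b),.05)-hit(c,k(*a),.05); print(np.degrees(np.arctan2(d[1],d[0])))
poseC(k(477,327),-70.8)
E
```

```text
-68.15311413802105
22.562552161907952
centre [ 0.5396 -0.1409] tcp in block -0.0653 0.0016 tool yaw 109.12
```

To row units: -0.0342 m is -0.0456, -0.0297 m is -0.0396, 16 degrees is 0.0444.

Emit:
{"method": "nudge_tcp", "body": {"plan": [-0.0053,0.0029,0,0.0056,0.087,-0.0109,0.0056,0,0.0111,0.087,-0.0165,0.0081,0,0.0167,0.087,-0.0221,0.0105,0,0.0222,0.087,-0.028,0.0127,0,0.0278,0.087,-0.0337,0.0145,0,0.0333,0.087,-0.0396,0.0163,0,0.0389,0.087,-0.0456,0.0177,0,0.0444,0.087]}}

```text
time_s: 7.33
tool_pos: [0.5439, -0.105, 0.0368]
tool_rot: [179.9, -0.4, 93.2]
force: [-0.9, 9.7, 1.5]
grip_width: 0.0869
grasp_force: 4.6
```

Emit:
{"method": "nudge_tcp", "body": {"plan": [-0.0053,0.0029,0,0.0056,0.087,-0.0109,0.0056,0,0.0111,0.087]}}

```text
time_s: 7.5
tool_pos: [0.5488, -0.1131, 0.0368]
tool_rot: [179.9, -0.4, 89.2]
force: [-0.0, 9.1, 0.6]
grip_width: 0.0871
grasp_force: 4.4
```

```bash
python3 - <<'E'
from h import *
import cv2
t=env.read_camera("top");cv2.imwrite("pics/t5.png",cv2.resize(t["color"][180:340,290:490],None,fx=4,fy=4,interpolation=cv2.INTER_CUBIC))
E
```

```text
(no output)
```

View pics/t5.png

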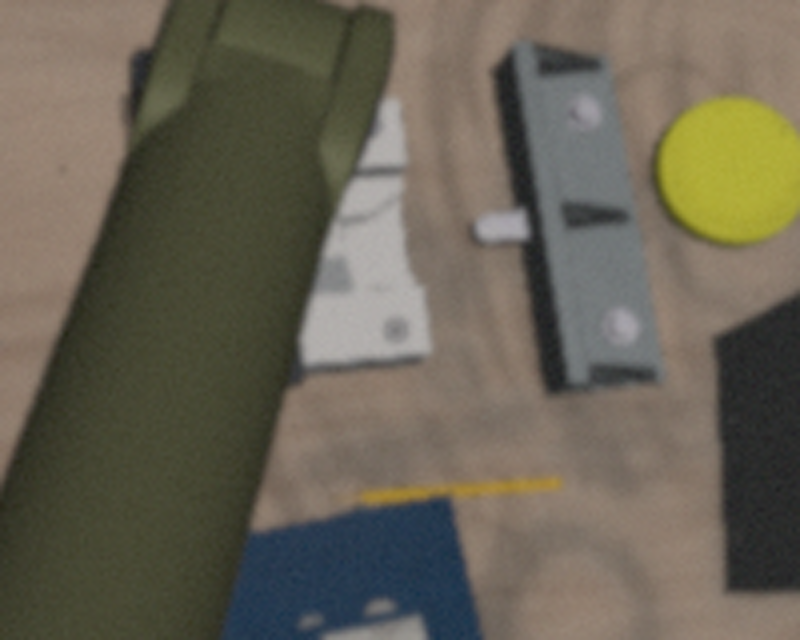

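```bash
python3 - <<'E'
from h import *
k=lambda u,v:crop((u,v),(290,180),4)
c=env.read_camera("top")
poseBC(k(400,97),k(431,355),c)
poseC(k(431,355),-90.5,c)
for p,z in [((518,42),.062),((570,390),.062),((498,72),0),((549,392),0),((473,229),.0185)]: print(hit(c,k(*p),z))
E
```

```text
len 0.1512 centre [ 0.5458 -0.1811] yaw -91.27
centre [ 0.5444 -0.1801] tcp in block -0.0655 0.004 tool yaw 89.14
[ 0.64240474 -0.30765845  0.062     ]
[ 0.43982259 -0.30639783  0.062     ]
[ 0.64206797 -0.30862424  0.        ]
[ 0.44615452 -0.30972764  0.        ]
[ 0.54414508 -0.27544235  0.0185    ]
```

To row units: -0.058 m is -0.0773, -0.014 m is -0.0187, -0.8 degrees is -0.0022.

Emit:
{"method": "nudge_tcp", "body": {"plan": [-0.0093,0,0,-0.0006,0.087,-0.0187,0,0,-0.0011,0.087,-0.028,0,0,-0.0017,0.087,-0.0373,0,0,-0.0022,0.087,-0.0467,0,0,-0.0022,0.087,-0.056,0,0,-0.0022,0.087,-0.0667,0,0,-0.0022,0.087,-0.0773,0,0,-0.0022,0.087]}}

```text
time_s: 8.27
tool_pos: [0.5482, -0.1704, 0.0368]
tool_rot: [179.9, -0.5, 90.1]
force: [-0.4, 10.5, 1.5]
grip_width: 0.0868
grasp_force: 5.2
```

Emit:
{"method": "nudge_tcp", "body": {"plan": [-0.0053,0,0,0,0.087,-0.0107,0,0,0,0.087,-0.0147,0,0,0,0.087,-0.0187,0,0,0,0.087]}}

```text
time_s: 8.6
tool_pos: [0.5479, -0.1815, 0.0368]
tool_rot: [-180.0, -0.7, 90.1]
force: [-3.2, 21.8, 8.7]
grip_width: 0.0872
grasp_force: 10.5
```

To row units: -0.006 m is -0.008, -0.004 m is -0.0053.

Emit:
{"method": "nudge_tcp", "body": {"plan": [-0.0027,0,0,0,0.087,-0.0053,0,0,0,0.087,-0.008,0,0,0,0.087,-0.008,0,0,0,0.087]}}

```text
time_s: 8.93
tool_pos: [0.5477, -0.1818, 0.0367]
tool_rot: [-179.8, -1.2, 90.3]
force: [-6.7, 26.3, 12.3]
grip_width: 0.0871
grasp_force: 13.3
```

```bash
python3 - <<'E'
from h import *
import cv2
print(env.get_obs()["wrist_torque"])
t=env.read_camera("top");cv2.imwrite("pics/t6.png",cv2.resize(t["color"][180:290,350:460],None,fx=5.4,fy=5.4,interpolation=cv2.INTER_CUBIC))
E
```

```text
[ 5.27889987  0.95253493 -0.09669761]
```

View pics/t6.png

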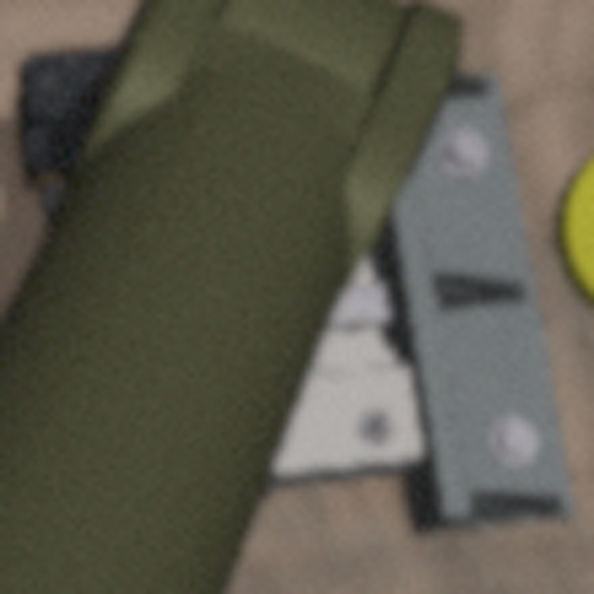

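```bash
python3 - <<'E'
from h import *
k=lambda u,v:crop((u,v),(350,180),5.4)
c=env.read_camera("top")
for p in [(424,463),(418,420),(412,365)]: print(hit(c,k(*p),.05))
poseC(k(424,463),-90,c)
print("C expected at home px",[(proj(c,np.array([x,-.308,.05]))-[350,180]+.5)*5.4-.5 for x in(.469,.619)],"fence top edge",[(proj(c,np.array([x,-.308,.062]))-[350,180]+.5)*5.4-.5 for x in(.443,.469)])
E
```

```text
[ 0.46848276 -0.30455102  0.05      ]
[ 0.48678793 -0.30482688  0.05      ]
[ 0.51029523 -0.305885    0.05      ]
centre [ 0.5435 -0.2496] tcp in block -0.0677 0.0042 tool yaw 90.31
C expected at home px [array([431.95367896, 460.92052067]), array([378.47406147, 116.96855515])] fence top edge [array([448.32540714, 518.64722907]), array([438.64779745, 456.62009107])]
```

To row units: -0.012 m is -0.016, -0.009 m is -0.012.

Emit:
{"method": "nudge_tcp", "body": {"plan": [-0.004,0,0,0,0.087,-0.008,0,0,0,0.087,-0.012,0,0,0,0.087,-0.016,0,0,0,0.087,-0.016,0,0,0,0.087,-0.016,0,0,0,0.087]}}

```text
time_s: 9.53
tool_pos: [0.5472, -0.1823, 0.0364]
tool_rot: [-179.5, -2.2, 90.6]
force: [-11.8, 47.0, 26.3]
grip_width: 0.087
grasp_force: 23.7
```

To row units: -0.17 m is -0.2267, 0.15 m is 0.2.

Emit:
{"method": "nudge_tcp", "body": {"plan": [0.0267,0,0,0,0.087,0.0667,0,0,0,0.087,0.08,0,-0.0467,0,0.087,0.08,0,-0.0933,0,0.087,0.08,0,-0.1467,0,0.087,0.1067,-0.0267,-0.1867,0,0.087,0.1467,-0.0533,-0.2267,0,0.087,0.2,-0.0533,-0.2267,0,0.087]}}

```text
time_s: 10.2
tool_pos: [0.5076, -0.0646, 0.212]
tool_rot: [179.5, -0.1, 89.3]
force: [1.6, -0.3, 0.1]
grip_width: 0.0869
grasp_force: 0.0
```

Emit:
{"method": "nudge_tcp", "body": {"plan": [0.0533,0,0,0,0.087,0.1067,0,0,0,0.087,0.16,0,0,0,0.087,0.16,0,0,0,0.087]}}

```text
time_s: 10.53
tool_pos: [0.5068, 0.0701, 0.207]
tool_rot: [179.9, -0.3, 90.6]
force: [-0.3, 0.3, 0.0]
grip_width: 0.0874
grasp_force: 0.0
```

```bash
python3 - <<'E'
from h import *
import cv2
c=env.read_camera("top"); g=np.mean([cv2.cvtColor(env.read_camera("top")["color"],cv2.COLOR_BGR2GRAY) for _ in range(6)],0)
m=np.zeros(g.shape,np.uint8); m[170:300,330:440]=(g[170:300,330:440]>150)*255
n,l,s,_=cv2.connectedComponentsWithStats(m); print(s)
# profiles along world -y at z=.05 across block/fence, and along x
from scipy.ndimage import map_coordinates as mc
def prof(ps): 
    q=np.array([proj(c,p) for p in ps]); return mc(g,[q[:,1],q[:,0]],order=1).round().astype(int)
for x in (.475,.49,.505,.585,.6,.613):
    print("x",x,prof([np.array([x,y,.05]) for y in np.arange(-.290,-.3161,-.002)]),"plain",prof([np.array([x,y,.05]) for y in np.arange(-.186,-.2041,-.002)]))
for y in (-.21,-.25,-.29):
    print("y",y,prof([np.array([x,y,.05]) for x in np.arange(.46,.4781,.002)]),prof([np.array([x,y,.05]) for x in np.arange(.61,.6281,.002)]))
E
```

```text
[[     0      0    640    480 305052]
 [   372    202     48     22    698]
 [   436    206      3      3      8]
 [   375    221     53     48   1382]
 [   395    223      2      2      2]
 [   401    223      1      1      1]
 [   376    226     19      6     54]
 [   396    227      2      1      2]
 [   399    226      1      1      1]]
x 0.475 [166 168 167 166 166 165 157 138 110  90  99 113 118 118] plain [112  95  75  66  79 113 148 164 168 170]
x 0.49 [135 144 154 165 170 170 162 141 111  92 101 112 116 117] plain [103  86  69  64  82 118 152 168 172 171]
x 0.505 [171 171 171 172 171 169 160 139 109  91 102 114 117 118] plain [100  84  68  66  86 121 152 167 171 172]
x 0.585 [168 168 167 166 164 159 145 119  91  90 102 111 114 115] plain [102  82  67  69 102 138 160 169 171 172]
x 0.6 [147 159 168 170 171 166 151 124  95  92 103 110 112 113] plain [103  82  68  74 107 144 163 170 170 166]
x 0.613 [156 162 169 171 171 167 153 127  99  90 103 110 111 110] plain [129 123 113 111 125 151 168 171 172 172]
y -0.21 [121 114 102  93 101 131 156 167 167 160] [138 152 163 166 161 149 139 133 131 130]
y -0.25 [112 107  96  86  97 127 153 167 171 172] [172 172 172 169 160 148 136 129 127 127]
y -0.29 [105 101  91  83  92 119 147 163 166 158] [141 151 162 165 158 145 131 120 115 112]
```

```bash
python3 - <<'E'
from h import *
import cv2
from scipy.ndimage import map_coordinates as mc
from scipy.optimize import curve_fit
from scipy.special import erf
c=env.read_camera("top"); g=np.mean([cv2.cvtColor(env.read_camera("top")["color"],cv2.COLOR_BGR2GRAY) for _ in range(12)],0)
Y=np.arange(-.285,-.3281,-.0005)
def prof(x,z,Y=Y):
    q=np.array([proj(c,np.array([x,y,z])) for y in Y]); return mc(g,[q[:,1],q[:,0]],order=1)
S=lambda y,e,s:.5*(1+erf((e-y)/s/2**.5))   # rises past e (towards -y)
np.set_printoptions(precision=4,suppress=True)
for x in (.447,.452,.457,.632,.637): 
    p=prof(x,.062); print("free",x,p[::6].round().astype(int))
    try:
        Z=(Y<-.300); f,_=curve_fit(lambda y,D,T,e,s:D+(T-D)*S(y,e,s),Y[Z],p[Z],[50,115,-.308,.0015]); print(f)
    except Exception as e: print(e)
for D in (50,65,80):
  for x in (.475,.49,.505,.585,.6,.613):
    p=prof(x,.05); Z=(Y<-.296)&(Y>-.322)
    try:
        f,_=curve_fit(lambda y,A,T,e1,w,s:A+(D-A)*S(y,e1,s)+(T-D)*S(y,e1-abs(w),s),Y[Z],p[Z],[170,115,-.304,.004,.002])
        f[3]=abs(f[3]); e2=np.array(proj(c,np.array([x,f[2]-f[3],.05]))); print(D,x,f,"gap",(f[2]-hit(c,e2,.062)[1]))
    except Exception as e: print(e)
E
```

```text
free 0.447 [119 109  83  50  38  37  46  78 107 113 109  87  66  64  62]
[39.5658 87.4414 -0.3047  0.0013]
free 0.452 [116 103  75  47  37  37  44  77 109 117 115 100  83  81  84]
[39.1355 98.4322 -0.3053  0.0014]
free 0.457 [114 102  75  47  36  37  47  79 111 118 116 112 114 115 116]
[ 37.8765 115.4527  -0.3059   0.0022]
free 0.632 [126 125 117  97  69  50  64  97 109 111 102  80  68  65  64]
[47.9816 86.8178 -0.3032  0.0011]
free 0.637 [124 128 130 126 115  91  81  97 110 108  93  75  73  76  83]
[81.7506 89.4257 -0.3044  0.0003]
50 0.475 [164.8787 117.4475  -0.3057   0.0032   0.0023] gap 0.00015869792149786344
50 0.49 [170.1879 116.5729  -0.3056   0.0031   0.0023] gap 8.311320882076201e-05
50 0.505 [170.4545 117.8575  -0.3054   0.0032   0.0023] gap 0.00017133300410032692
50 0.585 [165.1473 114.3978  -0.3044   0.0036   0.0025] gap 0.0005584784941056742
50 0.6 [171.3565 112.9854  -0.3044   0.0034   0.0025] gap 0.00040426765536166753
50 0.613 [170.9511 111.7816  -0.3046   0.0032   0.0025] gap 0.00018091565184674696
65 0.475 [164.8108 117.4516  -0.3054   0.0039   0.0022] gap 0.000823
[... 206 characters left out ...]
-0.3041   0.0044   0.0024] gap 0.0013247584521699496
65 0.6 [171.2366 112.9932  -0.3041   0.0042   0.0024] gap 0.0011322284359458479
65 0.613 [170.8609 111.7881  -0.3043   0.0039   0.0024] gap 0.0008732481748284782
80 0.475 [164.601  117.4653  -0.305    0.0049   0.002 ] gap 0.0018494458552534287
80 0.49 [169.9364 116.6042  -0.305    0.0048   0.002 ] gap 0.0017192422768469995
80 0.505 [170.1555 117.8825  -0.3048   0.0049   0.002 ] gap 0.0018136096133770097
80 0.585 [164.5621 114.4204  -0.3037   0.0056   0.0021] gap 0.0025239222011329
80 0.6 [170.8614 113.0207  -0.3038   0.0053   0.0022] gap 0.0022841138407697636
80 0.613 [170.575  111.8103  -0.304    0.005    0.0022] gap 0.0019820033434468365
```

```bash
python3 -c "
from cell import env
print(env.sign_off())"
```

```text
the job is handed in; nothing more can be done
None
```

The job is handed in. By the top camera the V-block is home: its slotted end is within about 1 mm of the fence face and within about 2 mm of centre on the key, and the arm is clear of everything; the hand-in gave no verdict.

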